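# Load the welding mandrel under its clamshell guard

## Robot

A 7-joint arm with a two-finger parallel gripper is mounted at the origin on the work surface. World frame = base frame: x ahead of the robot, y to its left, z up, the work surface at z = 0. Lengths are in mm, angles in rad, forces in N, time in s.
With the tool pointing down it reaches from about 400 to 850 mm from the base axis. Payload 4.5 kg.
Tool frame: the origin (TCP) lies midway between the tips of the shut fingers; the grasp point (between the pads) lies 19 mm behind it; z points along the fingers, y is the direction in which the jaws open and shut (so a half turn about z gives the same grasp; the last joint's range is limited). The gripper opens to 88 mm and grips with 3 to 60 N. Pads are 18 mm wide; open, the fingers measure 123 mm over their backs; the gripper's body (75 mm by 187 mm) begins 45 mm behind the grasp point.
Start: joints at [1.289, 0.689, -0.195, 1.565, 0.157, 0.902, -0.215], TCP at [194.14, -594.107, 238.743] pointing down, gripper open.
Joint ranges: [-3.01, 3.01], [-0.46, 2.08], [-1.47, 1.51], [0.13, 2.56], [-1, 4.14], [0.04, 2.09], [-2.66, 2.66]. Speed limits (rad/s): [2.57, 2.57, 3.14, 3.14, 3.14, 3.14, 3.14].

## Interface

Orientations are given as a unit quaternion [x, y, z, w].
In Python, from rig import env gives the robot as it stands.
- The arm moves only by the tool arm_command, never from a script. Its argument "motion" is one flat list of numbers, 6 for each row, row after row: the shift along the tool's x, y, z as a fraction of full scale, then the turn, a rotation vector about the tool's x, y, z as a fraction of full scale. In form: [dx, dy, dz, wx, wy, wz, dx, dy, dz, wx, wy, wz, ...]. A call has 1 to 20 rows; each row shifts and turns the commanded pose from where the row before left it, along the tool's axes as they then stand; what a row does not reach is not made up. Full scale, the value 1, is 0.06 m for a shift and 5 degrees for a turn. A row lasts 1/8 s, in which the tool goes at most 62.5 mm and 10.7 degrees, less where a joint would pass 70% of its speed; a pose out of reach is approached as far as the arm can. A call with a number of a shift or a turn outside -1 to 1 is refused whole. A call with a gripper value outside its range is refused whole. "claw" is the opening, from 0 (shut) to 1 (fully open), set as the call begins (left out, the last holds). The fingers move at their own pace and stop on an object; "force" is the grip in N (left out, the last holds). Time passes only in rows, so rows that do not move let the fingers close. It gives the time, the measured TCP pose, the force and the opening at its end, in the units of the state.
- env.read_state(): the state, without advancing time (a new reading comes with each control period).
- env.read_camera(name): name is "scene" or "top" or "wrist"; returns a dict with "img" (420x560x3 uint8, red, green, blue), "mtx" (3x3 intrinsics, pixels), "pose" (4x4, takes a point from camera to world coordinates). Camera axes: x right, y down, z forward; pixel columns grow to the right and rows downward; lengths in mm; the calibration is good to about 2 mm. A picture is of the moment at which its call begins. There is no depth.
- env.close_job(): hands the job in, once; it reports no verdict.
The state is a dict: "time": time; "joint_pos": joint angles; "joint_vel": joint speeds; "joint_efforts": joint torques, N m; "tcp_pos": TCP position; "tool_rot": TCP orientation; "ft_force": force on the tool from outside, world axes, zero at the start; "moment": the same for the moment, N m; "gripper_width": opening from 0.0 (shut) to 1.0 (fully open).
Only numpy, scipy, OpenCV 4.12 (cv2) and the standard library are available. Lean on these libraries where they do the work, as an engineer would, in place of code of your own. Each camera call takes 0.05 s, during which the arm holds its last target. There are 200 camera calls.

## Task

Press the green release button so that the clear guard over the welding post springs open to its stop. Then build the stack on the post, each part sitting flat and fully home before the next: first the red carrier plate with its long side across the fixture (parallel to the guard's hinge), then the copper spacer ring, then the yellow cap with its open end down. Set the parts down rather than dropping them, leave the guard open, and do not disturb the other things on the table.

Things in the scene. Friction and masses are not known exactly. Their poses are not given: they have to be found in the camera images.
- seat (a point): On the axis of the fixture's upright steel post, on top of the round aluminium seat (44 mm diameter, 12 mm high) that carries the stack, 24 mm above the table. z up, x from the green button over the post to the guard's hinge, y along the hinge. The post is 22 mm thick and stands 62 mm above the seat, its top 12 mm tapering to 10 mm.
- fixture: The fixture, fixed to the table: dark base plate 12 mm thick, from x = -165 to +85 mm and y = -80 to +80 mm of its origin, which lies under the post at table height; same axes as the seat.
- nozzle_tip (a point): Tip of the brass gas nozzle (10 mm thick), part of the fixture, 125 mm above the table at x = 45, y = 100 mm of the fixture. It comes from an upright stand with a red block, 150 mm high, at x = 50, y = 130 mm of the fixture.
- release_top (a point): Centre of the top face of the green release button, 36 mm diameter, 36 mm above the table, in a black housing at the front of the fixture (138 mm before the post, 64 mm before the guard's front wall). Pressed straight down.
- release (a joint): Travel of the green button, m: 0 up, 0.008 fully down. Spring: about 2 N to start, 6 N fully down, plus a little rubbing of the catch. The guard's catch lets go at about 5 mm; the button springs back up.
- guard (a joint): Angle of the clear, blue-edged clamshell guard, rad: 0 shut (latched), 1.85 open at its stop. Shut it is a box without floor, 152 mm (fixture x) by 148 by 95 mm high, over the post, its top 109 mm above the table. Once released a spring swings it up and back within about 1 s and holds it open, wholly behind its hinge.
- guard_hinge (a point): Middle of the guard's hinge line, along its lower rear edge: 81 mm behind the post (fixture +x), 14 mm above the table; the line runs along fixture y. The open guard stands behind this line, about 165 mm high.
- carrier_mid (a point): Centre (half-way up) of the red carrier plate, 130 mm (its x) by 60 mm (its y) by 14 mm thick, with a 28 mm hole through its middle; lies flat on the table. Seated on the post its centre is 7 mm above the seat point. About 0.18 kg.
- carrier: The same red carrier plate, origin at the centre of its underside; same axes.
- spacer_mid (a point): Centre (half-way up) of the copper spacer ring, 60 mm outside and 28 mm inside diameter, 25 mm high, lying flat on the table. Seated on the carrier its centre is 26.5 mm above the seat point. About 0.2 kg.
- spacer: The same spacer ring, origin at the centre of its underside.
- cap_mid (a point): Centre (half-way up) of the yellow cap, a cylinder 50 mm in diameter and 36 mm high with a blind bore of 28 mm diameter, 26 mm deep, open downwards; it stands on the table open end down, closed top (small steel screw) up. Seated on the spacer its centre is 57 mm above the seat point. About 0.1 kg.
- cap: The same cap, origin at the centre of its underside.
- jar_mid (a point): Bystander, centre of an amber jar with white lid, 60 mm diameter, 75 mm high, upright; it stands among the parts.
- spray_mid (a point): Bystander, centre of a blue spray can, 60 mm diameter, 160 mm high, upright.
- case_mid (a point): Bystander, centre of a black gauge case lying flat, 160 mm (its x) by 56 by 30 mm high.
- brush_grip (a point): Bystander, the handle of a brush lying along its own x, about 170 mm long.
- flask_mid (a point): Bystander, centre of a white bottle, 64 mm diameter, 150 mm high, upright.
- wrench_grip (a point): Bystander, the handle of a wrench lying along its own x, about 180 mm long.
- tin_mid (a point): Bystander, centre of an open aluminium tin, 70 mm diameter, 60 mm high.
Things that resemble listed ones, but are neither listed nor needed, are in the scene too. Leave any turquoise look-alike of the cap alone.

How it is judged:
By the outcome, as a careful person would: the job done as asked, in the order asked, and still so for the second after the job is handed in, with the robot touching nothing.
It also fails if it takes over 72 s, if anything falls off the work surface, if the arm or the gripper's body presses on something with over 40 N, if the wrist force passes 120 N, or if a joint passes its speed limit or range.

## Working session

There is one attempt and no reset: what is moved stays moved. The work goes in short steps, Python scripts to look and compute and a tool call to move; the robot and the scene stay as the last step left them, time stands still between calls to the robot, and variables do not carry over. Pictures are saved under pics/ and viewed, about 8 in all and at most 12, crops included, and the job is handed in when it is done.

Besides the shell and the picture viewer there is one more tool, called after ">>>" as name(argument=value, ...) on one line, values as JSON. arm_command: Moves the arm, as the interface text tells. Its arguments: {"type":"object","properties":{"motion":{"type":"array","items":{"type":"number","minimum":-1,"maximum":1}},"claw":{"type":"number"},"force":{"type":"number"}},"required":["motion"]}

```bash
mkdir -p pics; ls; python3 - <<'E'
from rig import env
import cv2,numpy as np
s=env.read_state(); print(s)
for n in ("scene","top"):
    c=env.read_camera(n); print(n,c["mtx"].tolist(),np.round(c["pose"],4).tolist())
    cv2.imwrite(f"pics/{n}0.png",cv2.resize(c["img"][:,:,::-1],(800,600),interpolation=cv2.INTER_CUBIC))
E
```

```text
pics
{'time': 0.0, 'joint_pos': array([ 1.28878466,  0.6899607 , -0.19450545,  1.56634389,  0.15728916,
        0.90251411, -0.21509529]), 'joint_vel': array([ 0.00062276, -0.00070065,  0.00096653,  0.00124136,  0.00032596,
       -0.00070835,  0.00016797]), 'joint_efforts': array([-6.83306607e-04, -5.27556145e+01, -1.26735717e+00, -1.53427845e+01,
       -5.27163979e-02,  6.42619343e-03,  1.59798583e-04]), 'tcp_pos': array([ 193.86904351, -593.50096086,  237.9243903 ]), 'tool_rot': array([ 9.87552381e-01,  1.57287798e-01, -2.10688979e-04, -8.93523176e-04]), 'ft_force': array([ 0.24332319, -0.42116522,  0.91344113]), 'moment': array([ 0.01238538,  0.01334267, -0.03039393]), 'gripper_width': 1.0008245700429195}
scene [[416.823288464591, 0.0, 280.3105242250703], [0.0, 416.823288464591, 206.78926722778775], [0.0, 0.0, 1.0]] [[-0.4635, 0.5828, -0.6674, 1349.0971], [0.8859, 0.2903, -0.3617, 415.4198], [-0.017, -0.759, -0.6509, 880.0602], [0.0, 0.0, 0.0, 1.0]]
top [[407.9246036979127, 0.0, 277.4565498468036], [0.0, 407.9246036979127, 214.0626894959566], [0.0, 0.0, 1.0]] [[-0.0122, -0.9886, 0.1503, 394.486], [-0.9997, 0.0151, 0.0178, -9.688], [-0.0198, -0.15, -0.9885, 1217.2991], [0.0, 0.0, 0.0, 1.0]]
```

View pics/top0.png

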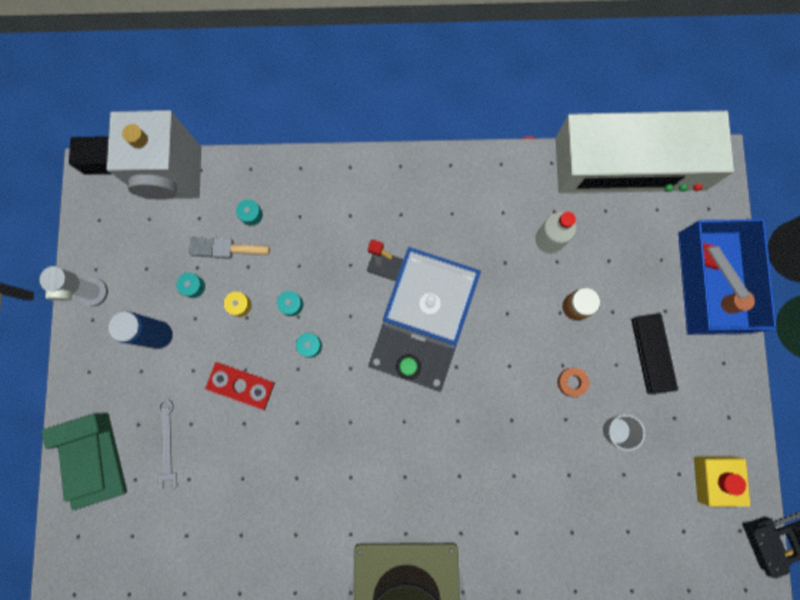

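View pics/scene0.png

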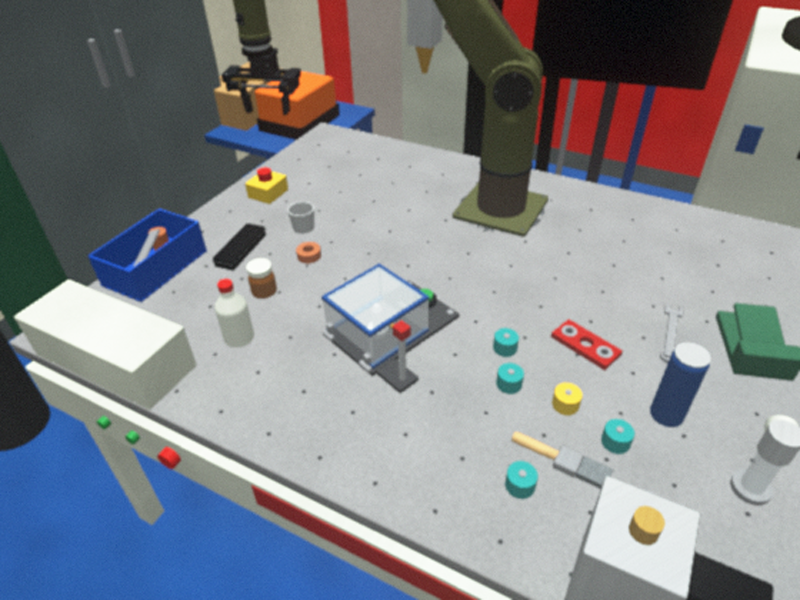

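```bash
cat > h.py <<'E'
from rig import env
import cv2,numpy as np
from scipy.spatial.transform import Rotation as R
def ray(c,px,z):
    d=c["pose"][:3,:3]@np.linalg.inv(c["mtx"])@[px[0],px[1],1]; o=c["pose"][:3,3]
    return (o+d*(z-o[2])/d[2])[:2]
def proj(c,P):
    p=np.linalg.inv(c["pose"])@np.r_[P,1]; q=c["mtx"]@p[:3]; return q[:2]/q[2]
def mask(img,lo,hi): return cv2.inRange(cv2.cvtColor(img,cv2.COLOR_RGB2HSV),np.array(lo),np.array(hi))
def rel(target,yaw):
    """tool-frame shift (in row units) to target for a down-pointing tool & turn to yaw of tool x, deg"""
    s=env.read_state(); r=R.from_quat(s["tool_rot"]); 
    d=r.as_matrix().T@(np.array(target)-s["tcp_pos"]); x=r.as_matrix()[:,0]; cur=np.degrees(np.arctan2(x[1],x[0]))
    # turn error as rotvec in the tool frame, target = pointing straight down with yaw
    T=R.from_euler('z',yaw,degrees=True)*R.from_quat([1,0,0,0]); e=np.degrees((r.inv()*T).as_rotvec())
    print("t",round(s["time"],2),"tcp",s["tcp_pos"].round(1),"yaw",cur.round(2),"shift mm",d.round(1),"units",(d/60).round(3),"turn deg",e.round(2),"units",(e/5).round(3),"F",s["ft_force"].round(1),"w",round(s["gripper_width"],3))
E
python3 - <<'E'
from h import *
for n in ("top","scene"):
    c=env.read_camera(n); im=c["img"]; print(n)
    for nm,lo,hi,z in (("red",(0,150,80),(5,255,255),14),("copper",(6,110,80),(14,255,255),25),("yellow",(22,150,80),(32,255,255),36),("green",(50,120,60),(72,255,255),36)):
        k,l,st,ce=cv2.connectedComponentsWithStats(mask(im,lo,hi))
        for i in range(1,k):
            if st[i,4]>25:
                pts=np.argwhere(l==i)[:,::-1].astype(np.float64)
                w=np.array([ray(c,p,z) for p in pts]).astype(np.float32)
                (m,s,a)=cv2.minAreaRect(w); print(nm,st[i],ce[i].round(1),"rect",np.round(m,1),np.round(s,1),round(a,1),"cen",w.mean(0).round(1))
c=env.read_camera("top")
cv2.imwrite("pics/fix0.png",cv2.resize(c["img"][160:280,240:360,::-1],(720,720))[:600])
for p,z in (((408,366),36),((430,302),86),((371,365),12),((439,387),12)): print(p,ray(c,np.array(p)/1.42857,z).round(1))
E
```

```text
top
red [392 149  11  10  88] [396.8 153.4] rect [ 757.8 -353.1] [30.6 28.3] 88.9 cen [ 758.1 -352.7]
red [258 168  10  11  74] [262.5 172.7] rect [704.7  56.1] [26.9 25.5] 70.1 cen [704.9  55.8]
red [493 172   9  15  54] [496.4 180.8] rect [ 671.9 -641.4] [47.3 16.6] 19.3 cen [ 668.  -643.7]
red [144 254  47  32 545] [167.6 269.8] rect [417.3 337.5] [128.9  57.3] 70.4 cen [416.7 336.8]
red [504 332  18  14 193] [512.5 338.3] rect [ 212.3 -646.6] [47.7 35.5] 89.4 cen [ 212.8 -647. ]
copper [506 206  22  12 165] [517.5 212.2] rect [ 572.7 -688.1] [61.8 32.6] 89.1 cen [ 570.7 -690.5]
copper [391 258  21  19 261] [401.1 266.9] rect [ 416.1 -342.6] [58.1 51.5] 89.3 cen [ 416.3 -342.8]
yellow [157 205  18  16 209] [165.7 212.5] rect [583.8 341.5] [51.2 44.8] 89.1 cen [583.7 340.8]
yellow [486 320  39  34 909] [503.  335.9] rect [ 221.5 -615.3] [98.1 88.6] 89.5 cen [ 222.9 -609.8]
green [280 250  12  13 127] [285.5 256. ] rect [451.5 -10.2] [31.7 34.5] 89.2 cen [451.4 -10. ]
scene
red [ 223    0   24   72 1187] [235.2  32. ] rect [ -961.2 -1142.8] [1374.4  137.3] 33.9 cen [ -939.8 -1124. ]
[... 1412 characters left out ...]

copper [208 170  16  14 179] [215.6 176. ] rect [ 428.  -335.9] [77.9 52.1] 35.1 cen [ 427.1 -336.6]
copper [174 192  18  16 184] [183.4 199.9] rect [ 582.2 -355.5] [72.8 52.3] 45.4 cen [ 581.6 -356.4]
yellow [173 121  27  21 363] [186.4 131.2] rect [ 232.7 -609.3] [134.1 119.6] 1.5 cen [ 240.6 -601.9]
yellow [388 269  19  21 280] [396.4 279.1] rect [601.2 346.1] [68.3 44.4] 6.3 cen [603.3 346. ]
green [ 68 292   9   8  43] [ 72.2 295.2] rect [1020.8 -364.7] [23.4 13. ] 77.6 cen [1020.9 -364.6]
green [ 89 302   8   8  47] [ 92.2 305.6] rect [1021.  -295.1] [23.9 14.3] 76.8 cen [1020.7 -295. ]
(408, 366) [450.8 -10.4]
(430, 302) [573.  -55.5]
(371, 365) [455.1  65.8]
(439, 387) [408.4 -73.2]
```

View pics/fix0.png

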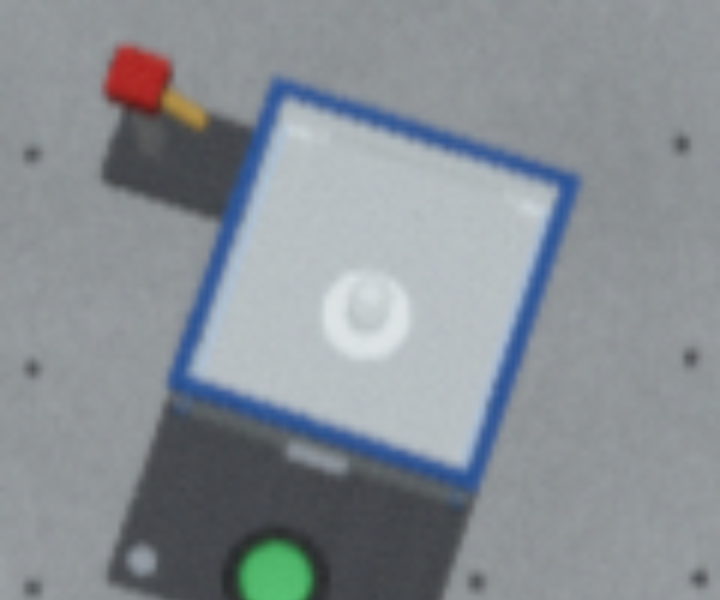

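```bash
python3 - <<'E'
from h import *
c=env.read_camera("top")
f=lambda u,v,z: ray(c,((u+.5)/6-.5+240,(v+.5)/6-.5+160),z)
C=np.array([f(*p,109) for p in ((283,83),(579,180),(472,487),(172,387))])
g=C.mean(0); ex=(C[0]+C[1]-C[2]-C[3])/2; ey=(C[0]+C[3]-C[1]-C[2])/2
print("lens",np.linalg.norm(ex),np.linalg.norm(ey),"yaw",np.degrees(np.arctan2(ex[1],ex[0])),np.degrees(np.arctan2(ey[1],ey[0]))-90,"gc",g)
seat=f(367,315,24); tip=f(369,288,86); b=f(276,578,36); print("seat",seat,"tip",tip,"button",b)
d=seat-b; print(np.linalg.norm(d),np.degrees(np.arctan2(d[1],d[0])))
n=f(203,124,125); print("nozzle",n, f(139,78,150))
rel([451.5,-10.5,120],-18)
E
```

```text
lens 150.9377134205013 143.8036269965784 yaw -20.55191918066559 -19.475266320524426 gc [582.4595248  -58.44454846]
seat [580.77918204 -57.23174717] tip [583.87826667 -55.96272249] button [451.66384    -10.40820296]
137.34342299996933 -19.933123696590425
nozzle [654.5561099   19.87756788] [670.21669265  47.67899542]
t 0.3 tcp [ 194.1 -593.9  238.5] yaw 18.1 shift mm [ 425.9 -474.5  118.7] units [ 7.099 -7.909  1.978] turn deg [-3.00e-02  1.00e-02  3.61e+01] units [-6.000e-03  2.000e-03  7.219e+00] F [-0.1 -0.5 -0.2] w 1.001
```

>>> arm_command(motion=[0,0,0,0,0,0.9525,0,0,0,0,0,0.9525,0,0,0,0,0,0.9525,0,0,0,0,0,0.9525,0,0,0,0,0,0.9525,0,0,0,0,0,0.9525,0,0,0,0,0,0.9525,0,0,0,0,0,0.9525,0.059,-0.884,0,0,0,0,0.059,-0.884,0,0,0,0,0.059,-0.884,0,0,0,0,0.059,-0.884,0,0,0,0,0.059,-0.884,0,0,0,0,0.059,-0.884,0,0,0,0,0.059,-0.884,0,0,0,0,0.059,-0.884,0,0,0,0,0.059,-0.884,0,0,0,0,0.059,-0.884,0,0,0,0,0.059,-0.884,0,0,0,0,0.059,-0.884,0,0,0,0], claw=0, force=30)

```text
time: 2.8
tcp_pos: [452.6, -8.8, 238.9]
tool_rot: [0.985, -0.174, 0.0, -0.0]
ft_force: [0.7, 0.2, 0.5]
gripper_width: 0.003
```

```bash
python3 - <<'E'
from h import *
c=env.read_camera("wrist"); print(c["mtx"].tolist(),c["pose"].round(3).tolist())
k,l,st,ce=cv2.connectedComponentsWithStats(mask(c["img"],(50,120,60),(72,255,255)))
for i in range(1,k):
    if st[i,4]>25: print(st[i],ce[i],ray(c,ce[i],36))
rel([451.5,-10.4,50],-20)
E
```

```text
[[312.5601905696328, 0.0, 278.5366250004307], [0.0, 312.5601905696328, 215.40630521640247], [0.0, 0.0, 1.0]] [[-0.342, -0.891, -0.299, 530.315], [-0.94, 0.324, 0.11, -37.404], [-0.001, 0.319, -0.948, 382.793], [0.0, 0.0, 0.0, 1.0]]
[266 171  30  31 306] [280.16993464 189.94444444] [448.98140546  -9.553334  ]
t 2.85 tcp [ 4.561e+02 -3.000e-01  2.389e+02] yaw -19.34 shift mm [ -1.5  12.3 188.8] units [-0.025  0.206  3.147] turn deg [-0.39 -0.15  0.66] units [-0.078 -0.03   0.132] F [ 2.6  4.3 -0. ] w 0.005
```

>>> arm_command(motion=[0,0,0,0,0,0,0,0,0.8,0,0,0,0,0,0.8,0,0,0,0,0,0.8,0,0,0,0,0,0.7,0,0,0,0,0,0,0,0,0,0,0,0,0,0,0,0,0,0,0,0,0])

```text
time: 3.85
tcp_pos: [452.8, -11.0, 54.5]
tool_rot: [0.985, -0.174, 0.002, -0.0]
ft_force: [0.6, 0.5, -0.3]
gripper_width: 0.003
```

```bash
python3 - <<'E'
from h import *
rel([451.5,-10.4,27.5],-20)
E
```

```text
t 3.85 tcp [452.8 -11.   54.5] yaw -20.04 shift mm [-1.6 -0.1 27. ] units [-0.026 -0.001  0.45 ] turn deg [-0.05 -0.18 -0.04] units [-0.011 -0.036 -0.008] F [ 0.6  0.5 -0.3] w 0.003
```

>>> arm_command(motion=[-0.02,0,0.25,0,0,0,0,0,0.1,0,0,0,0,0,0.1,0,0,0,0,0,0,0,0,0,0,0,0,0,0,0])

```text
time: 4.47
tcp_pos: [452.4, -10.2, 28.8]
tool_rot: [0.985, -0.174, -0.004, 0.001]
ft_force: [-3.3, 0.2, 5.4]
gripper_width: 0.003
```

```bash
python3 - <<'E'
from h import *
rel([451.5,-10.4,27.5],-20)
c=env.read_camera("top"); s=env.read_camera("scene")
cv2.imwrite("pics/press.png",cv2.resize(np.hstack([c["img"][120:300,200:400],s["img"][120:300,200:400]])[:,:,::-1],(800,360)))
E
```

```text
t 4.47 tcp [452.4 -10.2  28.8] yaw -20.0 shift mm [-0.8  0.5  1.3] units [-0.013  0.008  0.022] turn deg [0.14 0.4  0.  ] units [0.029 0.081 0.001] F [-3.3  0.2  5.4] w 0.003
```

View pics/press.png

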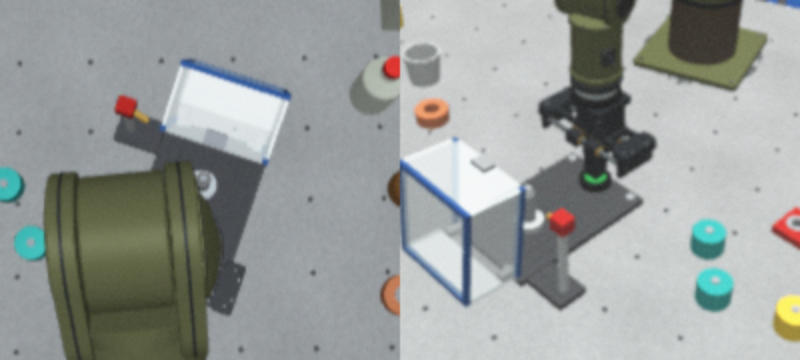

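>>> arm_command(motion=[0,0,-0.8,0,0,0,0,0,-0.85,0,0,-1,0,0,-0.85,0,0,-1,0,0,-0.5,0,0,-1,0,0,0,0,0,-1,0,0,0,0,0,-1,0,0,0,0,0,-1,0,0,0,0,0,-1,0,0,0,0,0,-1,0,0,0,0,0,-1,0,0,0,0,0,-1,0,0,0,0,0,-1,0,0,0,0,0,-1,0,0,0,0,0,-1,0,0,0,0,0,-1,0,0,0,0,0,-1,0,0,0,0,0,-1,0,0,0,0,0,-1,0,0,0,0,0,-1])

```text
time: 6.95
tcp_pos: [455.1, -10.4, 208.7]
tool_rot: [0.818, 0.575, -0.002, -0.001]
ft_force: [-0.4, 0.2, -0.5]
gripper_width: 0.004
```

>>> arm_command(motion=[0.875,-0.422,0,0,0,0,0.875,-0.422,0,0,0,0,0.875,-0.422,0,0,0,0,0.875,-0.422,0,0,0,0,0.875,-0.422,0,0,0,0,0.875,-0.422,0,0,0,0,0,0,0,0,0,0,0,0,0,0,0,0,0,0,0,0,0,0], claw=1)

```text
time: 8.07
tcp_pos: [420.3, 335.8, 208.4]
tool_rot: [0.82, 0.572, -0.002, -0.001]
ft_force: [-0.0, -0.5, 0.0]
gripper_width: 0.991
```

```bash
python3 - <<'E'
from h import *
rel([417,337,60],70)
c=env.read_camera("wrist"); cv2.imwrite("pics/w1.png",cv2.resize(c["img"][:,:,::-1],(800,600)))
m=mask(c["img"],(0,140,60),(6,255,255))|mask(c["img"],(174,140,60),(180,255,255))
k,l,st,ce=cv2.connectedComponentsWithStats(m)
for i in range(1,k):
    if st[i,4]>100:
        w=np.array([ray(c,p[::-1],14) for p in np.argwhere(l==i)]).astype(np.float32); print(st[i],[np.round(q,1) for q in cv2.minAreaRect(w)])
E
```

```text
t 8.07 tcp [420.3 335.8 208.4] yaw 69.84 shift mm [  0.5  -2.9 148.4] units [ 0.008 -0.048  2.474] turn deg [-0.25  0.17 -0.16] units [-0.049  0.034 -0.031] F [-0.  -0.5  0. ] w 0.991
[ 247  126   57  115 4381] [array([417.4, 339.4]), array([128.8,  59.3]), np.float64(70.3)]
```

View pics/w1.png

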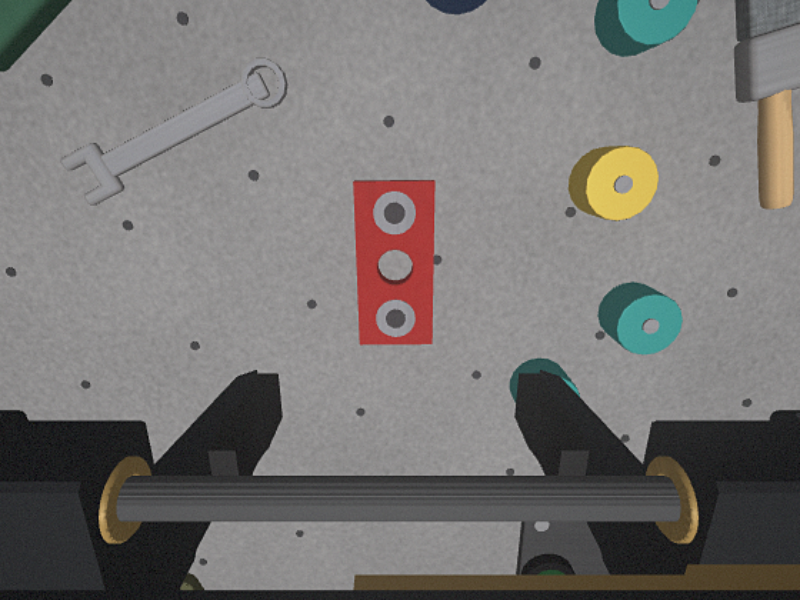

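```bash
python3 - <<'E'
from h import *
c=env.read_camera("wrist"); print(ray(c,((395.5)/1.42857-.5,(265)/1.42857-.5),14), [ray(c,(394.5/1.42857-.5,213/1.42857-.5),14),ray(c,(396/1.42857-.5,319/1.42857-.5),14)])
E
```

```text
[418.28788495 341.10441674] [array([431.33196544, 378.52100473]), array([403.2352598 , 299.24443825])]
```

>>> arm_command(motion=[0.04,-0.065,0.6,0,0,0,0,0,0.9,0,0,0,0,0,0.9,0,0,0,0,0,0.6,0,0,0,0,0,0.2,0,0,0,0,0,0,0,0,0,0,0,0,0,0,0])

```text
time: 9.05
tcp_pos: [416.6, 341.9, 17.8]
tool_rot: [0.819, 0.573, -0.001, -0.002]
ft_force: [0.2, 0.7, 0.8]
gripper_width: 0.998
```

```bash
python3 - <<'E'
from h import *
rel([417.4,339.4,3],70.2)
E
```

```text
t 9.05 tcp [416.6 341.9  17.8] yaw 69.96 shift mm [-2.1  1.7 14.8] units [-0.034  0.028  0.246] turn deg [-0.24 -0.03 -0.24] units [-0.047 -0.006 -0.048] F [0.2 0.7 0.8] w 0.998
```

>>> arm_command(motion=[-0.034,0.028,0.12,-0.04,0,-0.04,0,0,0.12,0,0,0,0,0,0,0,0,0])

```text
time: 9.43
tcp_pos: [416.2, 338.6, 1.5]
tool_rot: [0.818, 0.575, -0.002, -0.0]
ft_force: [0.1, 0.2, 0.5]
gripper_width: 1.002
```

>>> arm_command(motion=[0,0,0,0,0,0,0,0,0,0,0,0,0,0,0,0,0,0,0,0,0,0,0,0,0,0,0,0,0,0,0,0,0,0,0,0], claw=0, force=35)

```text
time: 10.18
tcp_pos: [416.6, 338.9, 2.1]
tool_rot: [0.818, 0.575, -0.001, -0.0]
ft_force: [1.2, -0.3, 0.8]
gripper_width: 0.68
```

```bash
python3 - <<'E'
from h import *
rel([417.4,339.4,120],70)
E
```

```text
t 10.18 tcp [416.6 338.9   2.1] yaw 70.19 shift mm [   0.6    0.4 -117.9] units [ 0.009  0.006 -1.966] turn deg [-0.08  0.09  0.19] units [-0.017  0.018  0.038] F [ 1.2 -0.3  0.8] w 0.68
```

>>> arm_command(motion=[0,0,-0.3,0,0,0,0,0,-0.8,0,0,0,0,0,-0.9,0,0,0,0,0,-0.8,0,0,0,-0.659,0.605,0,0,0,0,-0.659,0.605,0,0,0,0,-0.659,0.605,0,0,0,0,-0.659,0.605,0,0,0,0,-0.659,0.605,0,0,0,0,-0.659,0.605,0,0,0,0,-0.659,0.605,0,0,0,0,-0.659,0.605,0,0,0,0,0,0,0,0,0,0,0,0,0,0,0,0,0,0,0,0,0,0])

```text
time: 12.05
tcp_pos: [582.3, -54.9, 170.5]
tool_rot: [0.817, 0.576, -0.001, -0.001]
ft_force: [0.5, -0.4, -1.3]
gripper_width: 0.679
```

```bash
python3 - <<'E'
from h import *
rel([581.3,-57.6,120],70)
c=env.read_camera("wrist"); cv2.imwrite("pics/w2.png",cv2.resize(c["img"][:,:,::-1],(800,600)))
s=env.read_state(); P=s["tcp_pos"]; Rm=R.from_quat(s["tool_rot"]).as_matrix()
for o in ((0,0,-12),(65,30,-12),(65,-30,-12),(-65,30,-12)): print(o,(proj(c,P+Rm@np.array(o))*1.42857).round())
print("posttop",(proj(c,[581.3,-57.6,86])*1.42857).round())
E
```

```text
t 12.05 tcp [582.3 -54.9 170.5] yaw 70.37 shift mm [-2.8  0.  50.5] units [-0.047  0.001  0.842] turn deg [-0.13  0.05  0.37] units [-0.026  0.011  0.074] F [ 0.5 -0.4 -1.3] w 0.679
(0, 0, -12) [399. 416.]
(65, 30, -12) [502. 223.]
(65, -30, -12) [297. 223.]
(-65, 30, -12) [477. 563.]
posttop [399. 323.]
```

View pics/w2.png

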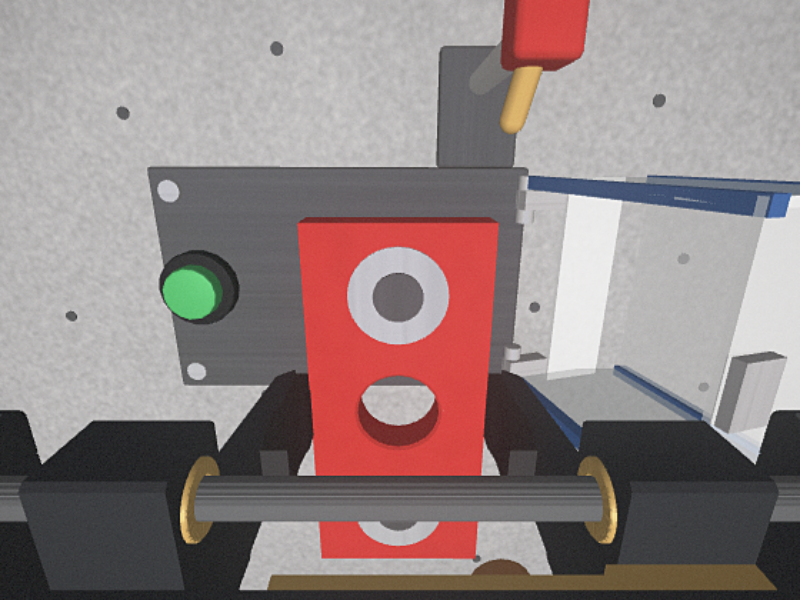

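```bash
python3 - <<'E'
from h import *
c=env.read_camera("wrist")
F=R.from_euler('z',-20,degrees=True).as_matrix(); O=np.array([581.3,-57.6,0])
for nm,p in (("button",(-138,0,36)),("c1",(-165,80,12)),("c2",(85,80,12)),("c3",(-165,-80,12)),("noz",(45,100,125))): print(nm,(proj(c,O+F@np.array(p))*1.42857).round(1))
for u,v,z in ((192,293,36),(149,168,12),(527,168,12),(183,384,12)): print(ray(c,(u/1.42857,v/1.42857),z).round(1))
print([ (O+F@np.array(p))[:2].round(1) for p in ((-138,0,36),(-165,80,12),(85,80,12),(-165,-80,12))])
rel([581.3,-57.6,95],70)
E
```

```text
button [186.9 294.8]
c1 [143.9 165.1]
c2 [531.2 167.7]
c3 [180.8 386. ]
noz [515.1 119.9]
[455.3 -10.4]
[455.8  71.3]
[685.9 -10.8]
[401.3 -75.3]
[array([451.6, -10.4]), array([453.6,  74. ]), array([688.5, -11.5]), array([398.9, -76.3])]
t 12.15 tcp [582.5 -55.3 170.3] yaw 70.35 shift mm [-2.5 -0.2 75.3] units [-0.042 -0.004  1.256] turn deg [-0.12  0.08  0.35] units [-0.023  0.016  0.071] F [-0.2 -0.6 -2.2] w 0.678
```

>>> arm_command(motion=[-0.057,0.003,0.4,-0.02,0,0.06,0,0,0.5,0,0,0,0,0,0.3,0,0,0,0,0,0,0,0,0,0,0,0,0,0,0])

```text
time: 12.78
tcp_pos: [582.5, -60.0, 98.8]
tool_rot: [0.82, 0.573, -0.0, 0.001]
ft_force: [0.5, 0.1, -1.3]
gripper_width: 0.676
```

```bash
python3 - <<'E'
from h import *
rel([581.5,-58.6,26],70)
c=env.read_camera("wrist"); cv2.imwrite("pics/w3.png",cv2.resize(c["img"][200:420,180:380,::-1],(600,600)))
E
```

```text
t 12.78 tcp [582.5 -60.   98.8] yaw 69.92 shift mm [ 1.  -1.6 72.8] units [ 0.017 -0.026  1.214] turn deg [ 0.08  0.06 -0.08] units [ 0.016  0.013 -0.016] F [ 0.5  0.1 -1.3] w 0.676
```

View pics/w3.png

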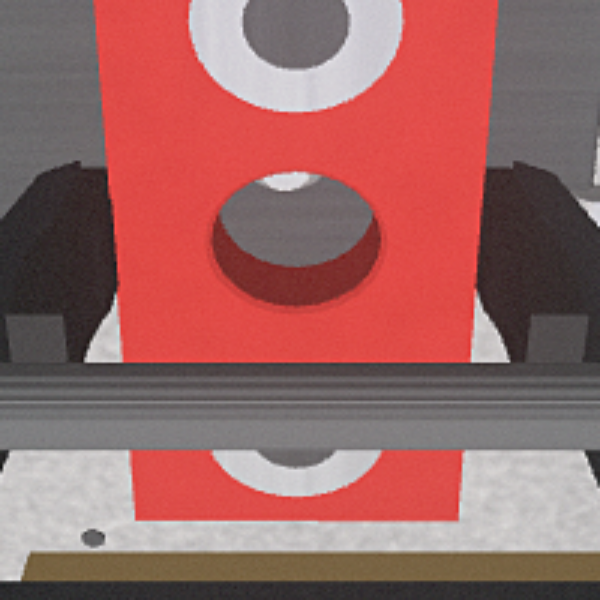

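```bash
python3 - <<'E'
from h import *
c=env.read_camera("wrist"); f=lambda u,v,z: ray(c,((u+.5)/3-.5+180,(v+.5)*220/600-.5+200),z).round(1)
print("edge86",f(287,190,86),"edge74",f(287,190,74),"hole top z111",f(297,239,111), "sides",f(211,239,111),f(381,239,111),"hole bottom z97",f(297,267,97))
E
```

```text
edge86 [580.1 -61. ] edge74 [577.8 -67.1] hole top z111 [583.1 -58. ] sides [570.1 -53.3] [595.8 -62.7] hole bottom z97 [578.  -72.1]
```

>>> arm_command(motion=[0.019,-0.029,0,0,0,-0.01,0,0,0.2,0,0,0,0,0,0.25,0,0,0,0,0,0.2,0,0,0,0,0,0,0,0,0,0,0,0,0,0,0])

```text
time: 13.62
tcp_pos: [580.7, -58.7, 58.9]
tool_rot: [0.819, 0.573, -0.001, 0.001]
ft_force: [-0.4, 0.9, -0.9]
gripper_width: 0.679
```

```bash
python3 - <<'E'
from h import *
rel([581.5,-58.6,26],70)
E
```

```text
t 13.62 tcp [580.7 -58.7  58.9] yaw 69.95 shift mm [ 0.4  0.7 32.9] units [0.007 0.012 0.549] turn deg [ 0.01  0.1  -0.05] units [ 0.001  0.02  -0.01 ] F [-0.4  0.9 -0.9] w 0.679
```

>>> arm_command(motion=[0,0,0.2,0,0,0,0,0,0.2,0,0,0,0,0,0.08,0,0,0,0,0,0.04,0,0,0,0,0,0,0,0,0,0,0,0,0,0,0])

```text
time: 14.38
tcp_pos: [580.7, -58.8, 28.2]
tool_rot: [0.819, 0.573, -0.001, 0.001]
ft_force: [-0.5, 0.1, 0.6]
gripper_width: 0.675
```

>>> arm_command(motion=[0,0,0.02,0,0,0,0,0,0.02,0,0,0,0,0,0,0,0,0])

```text
time: 14.75
tcp_pos: [580.9, -58.9, 26.1]
tool_rot: [0.819, 0.573, -0.0, 0.001]
ft_force: [-0.5, -0.1, 6.7]
gripper_width: 0.677
```

>>> arm_command(motion=[0,0,0,0,0,0,0,0,0,0,0,0,0,0,0,0,0,0,0,0,0,0,0,0,0,0,-0.3,0,0,0,0,0,-0.8,0,0,0,0,0,-0.9,0,0,0,0,0,-0.9,0,0,0,0,0,0,0,0,0,0,0,0,0,0,0], claw=0.85)

```text
time: 16.0
tcp_pos: [579.5, -58.8, 199.2]
tool_rot: [0.819, 0.573, -0.002, 0.0]
ft_force: [-0.3, -0.1, -0.8]
gripper_width: 0.846
```

```bash
python3 - <<'E'
from h import *
rel([416.5,-342.5,200],70)
c=env.read_camera("wrist"); s=env.read_camera("scene")
F=R.from_euler('z',-20,degrees=True).as_matrix(); O=np.array([581.3,-57.6,0])
a=cv2.resize(s["img"][130:290,200:360],(400,400)); b=cv2.resize(c["img"],(400,400))
cv2.imwrite("pics/p1.png",np.hstack([a,b])[:,:,::-1])
E
```

```text
t 16.0 tcp [579.5 -58.8 199.2] yaw 69.95 shift mm [-3.224e+02 -5.590e+01  2.000e-01] units [-5.374e+00 -9.310e-01  3.000e-03] turn deg [-0.08  0.16 -0.05] units [-0.017  0.032 -0.011] F [-0.3 -0.1 -0.8] w 0.846
```

View pics/p1.png

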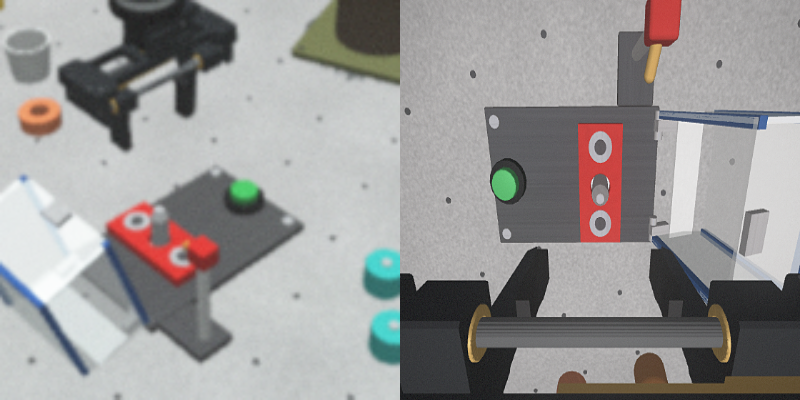

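>>> arm_command(motion=[-0.895,-0.155,0,0,0,0,-0.895,-0.155,0,0,0,0,-0.895,-0.155,0,0,0,0,-0.895,-0.155,0,0,0,0,-0.895,-0.155,0,0,0,0,-0.895,-0.155,0,0,0,0,0,0,0,0,0,0,0,0,0,0,0,0,0,0,0,0,0,0,0,0,0,0,0,0], claw=1)

```text
time: 17.35
tcp_pos: [418.6, -340.6, 199.9]
tool_rot: [0.819, 0.574, -0.0, 0.0]
ft_force: [0.9, -0.7, -0.0]
gripper_width: 0.999
```

```bash
python3 - <<'E'
from h import *
c=env.read_camera("wrist"); cv2.imwrite("pics/w4.png",c["img"][:,:,::-1])
m=mask(c["img"],(4,90,60),(16,255,255)); k,l,st,ce=cv2.connectedComponentsWithStats(m)
for i in range(1,k):
    if st[i,4]>150:
        w=np.array([ray(c,p[::-1],25) for p in np.argwhere(l==i)]).astype(np.float32); print(st[i],ce[i],[np.round(q,1) for q in cv2.minAreaRect(w)], [np.round(q,1) for q in cv2.minEnclosingCircle(w)])
rel([416.5,-342.5,5],70)
E
```

```text
[ 392  134   66   63 1337] [413.89229619 158.10620793] [array([ 563.6, -356.5]), array([61.4, 53.5]), np.float64(49.0)] [array([ 569.9, -361.6]), np.float64(35.2)]
[ 250  167   56   58 2098] [277.44089609 196.12488084] [array([ 415.3, -343.2]), array([58.2, 60.5]), np.float64(7.3)] [array([ 415.6, -342.9]), np.float64(31.1)]
t 17.4 tcp [ 418.5 -340.9  200. ] yaw 70.07 shift mm [ -1.9  -1.3 195. ] units [-0.031 -0.022  3.25 ] turn deg [0.   0.08 0.07] units [0.    0.016 0.015] F [-0.6 -0.1  0.4] w 1.001
```

View pics/w4.png

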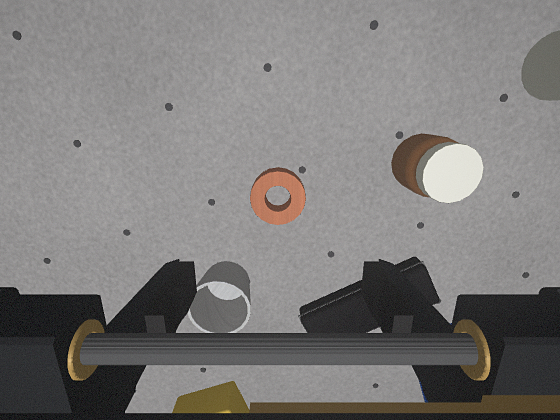

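>>> arm_command(motion=[-0.056,-0.033,0.6,0,0,0,0,0,0.9,0,0,0,0,0,0.9,0,0,0,0,0,0.5,0,0,0,0,0,0.2,0,0,0,0,0,0.05,0,0,0,0,0,0,0,0,0,0,0,0,0,0,0])

```text
time: 18.4
tcp_pos: [415.2, -345.4, 12.2]
tool_rot: [0.82, 0.573, -0.0, 0.002]
ft_force: [1.1, 0.5, 0.1]
gripper_width: 0.998
```

>>> arm_command(motion=[0,0,0.05,0,0,0,0,0,0.04,0,0,0,0,0,0,0,0,0])

```text
time: 18.77
tcp_pos: [414.5, -344.8, 5.4]
tool_rot: [0.819, 0.573, -0.001, 0.0]
ft_force: [-0.6, -0.3, -1.0]
gripper_width: 1.0
```

```bash
python3 - <<'E'
from h import *
rel([415.5,-343.4,5],70)
E
```

```text
t 18.77 tcp [ 414.5 -344.8    5.4] yaw 69.94 shift mm [1.7 0.5 0.4] units [0.028 0.008 0.007] turn deg [-0.02  0.1  -0.06] units [-0.003  0.02  -0.011] F [-0.6 -0.3 -1. ] w 1.0
```

Close, then lift.

>>> arm_command(motion=[0.028,0.008,0,0,0,0,0,0,0,0,0,0,0,0,0,0,0,0,0,0,0,0,0,0,0,0,0,0,0,0,0,0,0,0,0,0,0,0,0,0,0,0], claw=0, force=35)

```text
time: 19.65
tcp_pos: [415.8, -343.5, 5.6]
tool_rot: [0.819, 0.573, -0.001, 0.001]
ft_force: [1.8, -0.9, 0.9]
gripper_width: 0.66
```

```bash
python3 - <<'E'
from h import *
rel([581.5,-58,5],70)
E
```

```text
t 19.65 tcp [ 415.8 -343.5    5.6] yaw 69.95 shift mm [3.25e+02 5.78e+01 1.00e-01] units [5.416e+00 9.630e-01 1.000e-03] turn deg [ 0.02  0.1  -0.05] units [ 0.004  0.02  -0.01 ] F [ 1.8 -0.9  0.9] w 0.66
```

>>> arm_command(motion=[0,0,-0.3,0,0,0,0,0,-0.8,0,0,0,0,0,-0.9,0,0,0,0,0,-0.6,0,0,0,0,0,0,0,0,0,0,0,0,0,0,0])

```text
time: 20.4
tcp_pos: [414.4, -343.0, 160.4]
tool_rot: [0.82, 0.573, -0.001, -0.001]
ft_force: [0.2, 0.1, -2.4]
gripper_width: 0.661
```

```bash
python3 - <<'E'
from h import *
rel([581.5,-58,5],70)
c=env.read_camera("wrist"); s=env.read_state()
m=mask(c["img"],(4,90,60),(16,255,255)); k,l,st,ce=cv2.connectedComponentsWithStats(m)
for i in range(1,k):
    if st[i,4]>150: print(st[i],ce[i])
z=s["tcp_pos"][2]+19.5; T=s["tcp_pos"]
th=np.linspace(0,2*np.pi,73)
for r in (30,14):
    q=np.array([proj(c,[T[0]+r*np.cos(a),T[1]+r*np.sin(a),z]) for a in th]); print(r,"pred u",q[:,0].min(),q[:,0].max(),"v",q[:,1].min(),q[:,1].max())
cv2.imwrite("pics/w5.png",cv2.resize(c["img"][180:420,180:380,::-1],(500,600)))
E
```

```text
t 20.4 tcp [ 414.4 -343.   160.4] yaw 69.93 shift mm [325.3  59.5 154.7] units [5.421 0.992 2.578] turn deg [-0.15  0.1  -0.07] units [-0.03   0.02  -0.014] F [ 0.2  0.1 -2.4] w 0.661
[ 410  132   79   72 2120] [436.62924528 160.57358491]
[  217   226   124   107 10201] [278.45613175 283.96480737]
30 pred u 213.8596115904865 343.79104914174366 v 239.46579875474097 351.6626883169306
14 pred u 248.54036644663083 309.0542750421082 v 272.3929050727592 324.57058598667004
```

View pics/w5.png

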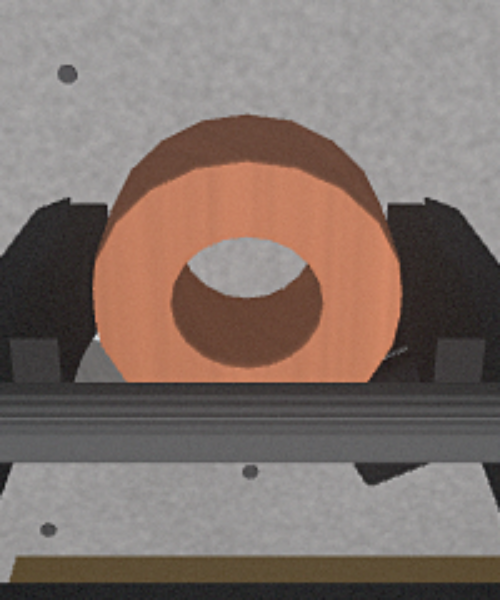

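>>> arm_command(motion=[0.907,0.165,0,0,0,0,0.907,0.165,0,0,0,0,0.907,0.165,0,0,0,0,0.907,0.165,0,0,0,0,0.907,0.165,0,0,0,0,0.907,0.165,0,0,0,0,0,0,0,0,0,0,0,0,0.5,0,0,0,0,0,0.3,0,0,0,0,0,0,0,0,0,0,0,0,0,0,0,0,0,0,0,0,0])

```text
time: 21.95
tcp_pos: [584.1, -57.0, 113.9]
tool_rot: [0.82, 0.573, -0.0, 0.001]
ft_force: [-0.4, 0.8, -1.5]
gripper_width: 0.66
```

```bash
python3 - <<'E'
from h import *
rel([581.8,-56.5,60],70)
E
```

```text
t 21.95 tcp [584.1 -57.  113.9] yaw 69.93 shift mm [-0.2 -2.4 53.9] units [-0.004 -0.04   0.898] turn deg [ 0.09  0.07 -0.07] units [ 0.018  0.014 -0.015] F [-0.4  0.8 -1.5] w 0.66
```

>>> arm_command(motion=[0,-0.035,0,0,0,0,0,0,0,0,0,0,0,0,0.2,0,0,0,0,0,0.25,0,0,0,0,0,0.2,0,0,0,0,0,0,0,0,0,0,0,0,0,0,0])

```text
time: 22.82
tcp_pos: [581.7, -56.1, 74.0]
tool_rot: [0.819, 0.573, -0.001, 0.001]
ft_force: [0.8, -0.4, -1.7]
gripper_width: 0.657
```

```bash
python3 - <<'E'
from h import *
rel([581.8,-56.5,43.5],70)
E
```

```text
t 22.82 tcp [581.7 -56.1  74. ] yaw 69.95 shift mm [-0.2  0.3 30.5] units [-0.004  0.004  0.508] turn deg [ 0.01  0.09 -0.05] units [ 0.002  0.019 -0.01 ] F [ 0.8 -0.4 -1.7] w 0.657
```

Free on the post. Lower to about 2 mm above, then touch down.

>>> arm_command(motion=[0,0,0.2,0,0,0,0,0,0.15,0,0,0,0,0,0.08,0,0,0,0,0,0.04,0,0,0,0,0,0,0,0,0,0,0,0,0,0,0])

```text
time: 23.58
tcp_pos: [581.7, -56.3, 46.1]
tool_rot: [0.819, 0.573, -0.001, 0.001]
ft_force: [0.1, 0.2, -1.7]
gripper_width: 0.659
```

>>> arm_command(motion=[0,0,0.02,0,0,0,0,0,0.02,0,0,0,0,0,0,0,0,0,0,0,0,0,0,0])

```text
time: 24.08
tcp_pos: [581.6, -56.4, 43.7]
tool_rot: [0.819, 0.573, -0.001, 0.001]
ft_force: [0.5, -0.3, 1.5]
gripper_width: 0.653
```

>>> arm_command(motion=[0,0,0.015,0,0,0,0,0,0,0,0,0])

```text
time: 24.32
tcp_pos: [581.6, -56.3, 43.6]
tool_rot: [0.819, 0.573, -0.001, 0.001]
ft_force: [-2.9, 0.2, 8.6]
gripper_width: 0.656
```

>>> arm_command(motion=[0,0,0,0,0,0,0,0,0,0,0,0,0,0,0,0,0,0,0,0,0,0,0,0,0,0,-0.3,0,0,0,0,0,-0.7,0,0,0,0,0,-0.8,0,0,0,0,0,-0.8,0,0,0,0,0,0,0,0,0,0,0,0,0,0,0], claw=0.85)

```text
time: 25.58
tcp_pos: [581.1, -56.3, 198.9]
tool_rot: [0.819, 0.573, -0.001, 0.001]
ft_force: [-0.3, -0.3, 0.2]
gripper_width: 0.852
```

```bash
python3 - <<'E'
from h import *
rel([584,342,200],70)
c=env.read_camera("scene"); cv2.imwrite("pics/s2.png",cv2.resize(c["img"][130:290,200:360,::-1],(400,400)))
w=env.read_camera("wrist")
m=mask(w["img"],(4,90,60),(16,255,255)); k,l,st,ce=cv2.connectedComponentsWithStats(m)
for i in range(1,k):
    if st[i,4]>150: print(st[i],ce[i],ray(w,ce[i],63))
E
```

```text
t 25.57 tcp [581.1 -56.3 198.9] yaw 69.94 shift mm [ 375.1 -133.9   -2. ] units [ 6.252 -2.232 -0.033] turn deg [ 0.01  0.13 -0.06] units [ 0.002  0.025 -0.012] F [-0.3 -0.3  0.2] w 0.852
[ 248  170   64   65 2593] [279.53682993 202.11839568] [581.69900744 -54.65351969]
[ 327  373   47   30 1117] [349.01342883 389.1136974 ] [ 580.16760776 -294.30258812]
```

>>> arm_command(motion=[0.893,-0.319,0,0,0,0,0.893,-0.319,0,0,0,0,0.893,-0.319,0,0,0,0,0.893,-0.319,0,0,0,0,0.893,-0.319,0,0,0,0,0.893,-0.319,0,0,0,0,0.893,-0.319,0,0,0,0,0,0,0,0,0,0,0,0,0,0,0,0,0,0,0,0,0,0], claw=1)

```text
time: 26.92
tcp_pos: [584.8, 339.7, 197.1]
tool_rot: [0.82, 0.572, -0.002, 0.001]
ft_force: [0.1, -0.3, 0.1]
gripper_width: 1.001
```

```bash
python3 - <<'E'
from h import *
w=env.read_camera("wrist")
im=w["img"]; m=mask(im,(20,120,60),(34,255,255)); k,l,st,ce=cv2.connectedComponentsWithStats(m)
for i in range(1,k):
    if st[i,4]>150:
        p=np.array([ray(w,q[::-1],36) for q in np.argwhere(l==i)]).astype(np.float32); b=im[l==i].astype(int).sum(1); br=np.argwhere((l==i)&(im.sum(2)>0.8*np.percentile(b,90)))
        pb=np.array([ray(w,q[::-1],36) for q in br]).astype(np.float32)
        print(st[i],[np.round(q,1) for q in cv2.minEnclosingCircle(p)],"bright",[np.round(q,1) for q in cv2.minEnclosingCircle(pb)],pb.mean(0),np.round(cv2.minAreaRect(pb)[0],1))
rel([584,342,60],70)
cv2.imwrite("pics/w6.png",im[:,:,::-1])
E
```

```text
[ 254  162   49   52 1864] [array([587.3, 347.9]), np.float64(26.7)] bright [array([586.3, 345.4]), np.float64(24.1)] [586.4774  345.81104] [586.6 345.5]
t 26.98 tcp [584.9 339.9 197.4] yaw 69.8 shift mm [  2.2  -1.7 137.4] units [ 0.036 -0.028  2.29 ] turn deg [ 0.02  0.21 -0.2 ] units [ 0.005  0.042 -0.04 ] F [-0.8 -0.5  0.3] w 1.0
```

View pics/w6.png

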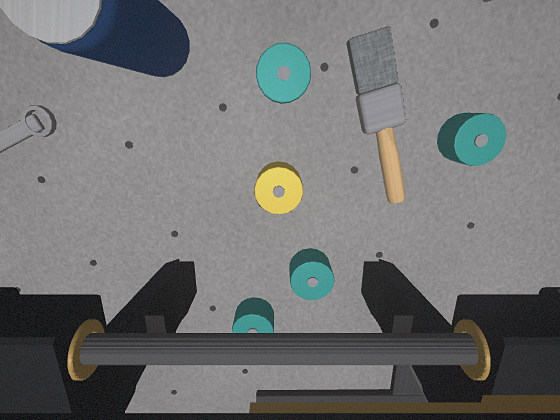

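>>> arm_command(motion=[0.098,-0.009,0.6,0,0,-0.04,0,0,0.9,0,0,0,0,0,0.9,0,0,0,0,0,0.45,0,0,0,0,0,0.15,0,0,0,0,0,0,0,0,0,0,0,0,0,0,0,0,0,0.1,0,0,0,0,0,0.05,0,0,0,0,0,0,0,0,0,0,0,0,0,0,0])

```text
time: 28.35
tcp_pos: [585.7, 347.7, 8.9]
tool_rot: [0.818, 0.575, -0.001, 0.001]
ft_force: [-0.0, -1.5, 0.0]
gripper_width: 1.002
```

```bash
python3 - <<'E'
from h import *
rel([586.4,345.6,8],70)
E
```

```text
t 28.35 tcp [585.7 347.7   8.9] yaw 70.15 shift mm [-1.7  1.3  0.9] units [-0.028  0.022  0.014] turn deg [0.01 0.1  0.15] units [0.001 0.02  0.029] F [-0.  -1.5  0. ] w 1.002
```

>>> arm_command(motion=[-0.025,0.015,0,0,0,0,0,0,0,0,0,0,0,0,0,0,0,0,0,0,0,0,0,0,0,0,0,0,0,0,0,0,0,0,0,0,0,0,0,0,0,0], claw=0, force=25)

```text
time: 29.22
tcp_pos: [586.1, 345.9, 8.8]
tool_rot: [0.818, 0.575, -0.001, 0.001]
ft_force: [0.6, 0.8, 0.4]
gripper_width: 0.567
```

>>> arm_command(motion=[0,0,-0.3,0,0,0,0,0,-0.8,0,0,0,0,0,-0.9,0,0,0,0,0,-0.8,0,0,0,0,0,0,0,0,0,0,0,0,0,0,0])

```text
time: 29.98
tcp_pos: [585.6, 345.6, 176.7]
tool_rot: [0.818, 0.575, -0.001, 0.001]
ft_force: [0.1, -0.4, -2.6]
gripper_width: 0.565
```

```bash
python3 - <<'E'
from h import *
rel([581.4,-57.6,180],70)
c=env.read_camera("wrist"); s=env.read_state(); T=s["tcp_pos"]; im=c["img"]
m=mask(im,(20,120,60),(34,255,255)); k,l,st,ce=cv2.connectedComponentsWithStats(m); print(st[1:][st[1:,4]>150])
i=1+np.argmax(st[1:,4]); b=im[l==i].astype(int).sum(1); br=np.argwhere((l==i)&(im.sum(2)>0.8*np.percentile(b,90))); print("bright v,u",br.min(0),br.max(0))
h=(l==0)&(im.sum(2)>0); sub=np.zeros_like(m)
cnt,hier=cv2.findContours(((l==i)*255).astype(np.uint8),cv2.RETR_CCOMP,cv2.CHAIN_APPROX_NONE)
for q,hh in zip(cnt,hier[0]):
    if hh[3]>=0 and len(q)>12: print("hole/screw",cv2.boundingRect(q),cv2.minEnclosingCircle(q))
zt=T[2]+28; print("pred screw",proj(c,[T[0],T[1],zt]))
q=np.array([proj(c,[T[0]+25*np.cos(a),T[1]+25*np.sin(a),zt]) for a in np.linspace(0,6.283,73)]); print("pred rim u",q[:,0].min(),q[:,0].max(),"v",q[:,1].min(),q[:,1].max())
E
```

```text
t 29.98 tcp [585.6 345.6 176.7] yaw 70.15 shift mm [-380.6  132.9   -2.2] units [-6.344  2.216 -0.037] turn deg [-0.02  0.17  0.15] units [-0.004  0.034  0.031] F [ 0.1 -0.4 -2.6] w 0.565
[[ 224  230  110  103 8701]]
bright v,u [260 224] [332 332]
hole/screw (264, 298, 30, 27) ((278.3425598144531, 311.8586120605469), 14.682652473449707)
pred screw [278.7034044  310.81526102]
pred rim u 221.74730732703614 335.6831454461814 v 259.5221140551474 356.4377584184986
```

>>> arm_command(motion=[-0.906,0.317,0,0,0,0,-0.906,0.317,0,0,0,0,-0.906,0.317,0,0,0,0,-0.906,0.317,0,0,0,0,-0.906,0.317,0,0,0,0,-0.906,0.317,0,0,0,0,-0.906,0.317,0,0,0,0,0,0,0,0,0,0,0,0,0.5,0,0,0.03,0,0,0.5,0,0,0,0,0,0.15,0,0,0,0,0,0,0,0,0,0,0,0,0,0,0,0,0,0,0,0,0])

```text
time: 31.78
tcp_pos: [582.8, -57.0, 109.5]
tool_rot: [0.819, 0.573, -0.0, 0.001]
ft_force: [0.4, -0.1, -0.6]
gripper_width: 0.566
```

```bash
python3 - <<'E'
from h import *
rel([581.4,-57.6,71.8],70)
E
```

```text
t 31.77 tcp [582.8 -57.  109.5] yaw 69.99 shift mm [-1.  -1.1 37.7] units [-0.016 -0.019  0.628] turn deg [ 0.1   0.07 -0.01] units [ 0.02   0.014 -0.002] F [ 0.4 -0.1 -0.6] w 0.566
```

>>> arm_command(motion=[-0.016,-0.019,0,0,0,0,0,0,0.15,0,0,0,0,0,0.15,0,0,0,0,0,0.12,0,0,0,0,0,0,0,0,0,0,0,0,0,0,0])

```text
time: 32.52
tcp_pos: [580.8, -57.5, 83.3]
tool_rot: [0.819, 0.574, -0.001, 0.001]
ft_force: [-0.9, -1.0, -1.5]
gripper_width: 0.568
```

```bash
python3 - <<'E'
from h import *
rel([581.4,-57.6,71.8],70)
E
```

```text
t 32.52 tcp [580.8 -57.5  83.3] yaw 70.0 shift mm [ 0.2  0.6 11.5] units [0.003 0.01  0.192] turn deg [0.01 0.1  0.  ] units [0.002 0.02  0.   ] F [-0.9 -1.  -1.5] w 0.568
```

>>> arm_command(motion=[0,0.005,0.08,0,0,0,0,0,0.06,0,0,0,0,0,0.03,0,0,0,0,0,0,0,0,0,0,0,0,0,0,0])

```text
time: 33.15
tcp_pos: [581.0, -57.7, 73.2]
tool_rot: [0.819, 0.574, -0.001, 0.001]
ft_force: [0.3, -0.7, -1.0]
gripper_width: 0.563
```

>>> arm_command(motion=[0,0,0.015,0,0,0,0,0,0.015,0,0,0,0,0,0,0,0,0])

```text
time: 33.52
tcp_pos: [581.0, -57.8, 71.7]
tool_rot: [0.819, 0.574, -0.001, 0.001]
ft_force: [-0.5, 0.8, 3.8]
gripper_width: 0.561
```

>>> arm_command(motion=[0,0,0.005,0,0,0,0,0,0,0,0,0,0,0,0,0,0,0,0,0,0,0,0,0,0,0,0,0,0,0,0,0,-0.3,0,0,0,0,0,-0.7,0,0,0,0,0,-0.8,0,0,0,0,0,-0.7,0,0,0,0,-0.9,0,0,0,0,0,-0.9,0,0,0,0,0,-0.9,0,0,0,0,0,0,0,0,0,0,0,0,0,0,0,0], claw=0.85)

```text
time: 35.28
tcp_pos: [430.1, -2.0, 222.0]
tool_rot: [0.819, 0.574, 0.0, 0.001]
ft_force: [1.1, -0.2, 0.0]
gripper_width: 0.849
```

```bash
python3 - <<'E'
from h import *
rel([581,-58,200],70)
s=env.read_camera("scene"); t=env.read_camera("top")
a=cv2.resize(s["img"][130:290,190:350],(400,400),interpolation=cv2.INTER_CUBIC); b=cv2.resize(t["img"],(400,300)); b=np.vstack([b,np.zeros((100,400,3),np.uint8)])
cv2.imwrite("pics/end.png",np.hstack([a,b])[:,:,::-1])
F=R.from_euler('z',-20,degrees=True).as_matrix(); O=np.array([581.4,-57.6,0])
f=lambda P:((proj(s,O+F@np.array(P))-[190,130])*2.5).round()
print("cap top",f((0,0,99)),"ring top",f((0,0,63)),"plate corners",[f((x,y,38)) for x,y in((-30,65),(30,65),(-30,-65))])
E
```

```text
t 35.27 tcp [430.1  -2.  222. ] yaw 69.99 shift mm [ -0.9 160.8  22.5] units [-0.016  2.681  0.375] turn deg [ 0.16  0.05 -0.01] units [ 0.033  0.009 -0.002] F [ 1.1 -0.2  0. ] w 0.849
cap top [182. 199.] ring top [184. 222.] plate corners [array([241., 254.]), array([202., 279.]), array([169., 200.])]
```

View pics/end.png

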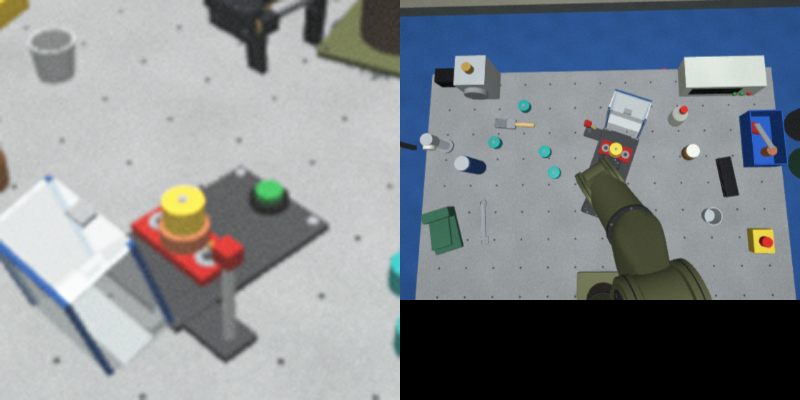

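Picture 12: the stack sits level on the post. The cap top is at (182,198), against (182,199) predicted for fully seated. The guard is open and the bystanders look unmoved.

```bash
python3 - <<'E'
from h import *
print(env.close_job())
E
```

```text
the job is handed in; nothing more can be done
None
```

The job is done and handed in at about 35 s of the 72 s allowed. I pressed the green button and the guard sprang open. Then I set the red carrier plate, the copper ring and the yellow cap on the post, in that order.

- **Seating:** each part was lowered to a light touch before release, with 4–9 N read at the wrist. The tool height at release matched the fully seated height to within about 0.5 mm for all three. In the last scene picture the cap top was within about 1 px of where a fully seated stack should appear.
- **Alignment:** the plate's long side is parallel to the hinge, within about 0.5°.
- **Surroundings:** the guard was open, the gripper clear of everything, and the other objects, including the turquoise look-alikes, looked unmoved.
- **Disagreements:** the wrist camera put fixture points 2–4 mm from the top-camera estimate. The parts still went over the post with no side force, so this did not matter. The gripper read about 58 mm on the 60 mm ring, but the wrist picture showed it held level and nearly centred.

I did not measure the guard angle directly; I judged it open from the pictures.

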